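Start and prime the dosing pump

ROBOT

A 7-joint arm with a two-finger parallel gripper is mounted at the origin on a cart in front of the work surface, level with it; the furniture and walls round the work are solid. World frame = base frame: x ahead of the robot, y to its left, z up, the work surface at z = 0. Lengths are in m, angles in rad, forces in N, time in s.
With the tool pointing down it reaches from about 0.425 to 0.925 m from the base axis. Payload 6.8 kg.
Tool frame: the origin (TCP) lies midway between the tips of the shut fingers; the grasp point (between the pads) lies 19 mm behind it; z points along the fingers, y is the direction in which the jaws open and shut (so a half turn about z gives the same grasp; the last joint's range is limited). The gripper opens to 85 mm and grips with 20 to 120 N. Pads are 22 mm wide; open, the fingers measure 114 mm over their backs; the gripper's body (76 mm by 85 mm) begins 54 mm behind the grasp point. The pads swing forward as they close: fully open they stand 13 mm farther back than shut.
Start: joints at [1.144, 0.477, 0.022, 1.555, -0.011, 1.109, -0.083], TCP at [0.212, -0.641, 0.231] pointing down, gripper open.
Joint ranges: [-2.96, 2.96], [-0.34, 2.1], [-1.41, 1.46], [0.24, 2.44], [-1.37, 4.51], [0.17, 1.92], [-2.96, 2.96]. Speed limits (rad/s): [2.39, 2.39, 3.14, 3.14, 3.14, 3.14, 3.14].

INTERFACE

Orientations are given as a unit quaternion [w, x, y, z].
In Python, from station import bot, vision gives the robot as it stands.
- The arm moves only by the tool move_arm, never from a script. Its argument "increments" is text: rows parted by semicolons, each of 7 numbers parted by spaces: the opening, from 0 (shut) to 1 (fully open), then the shift along the world's x, y, z in mm, then the turn, a rotation vector about the world's x, y, z in rad. In form: grip x y z rx ry rz; .... A call has exactly 8 rows; each row shifts and turns the commanded pose from where the row before left it; what a row does not reach is not made up. A row lasts 1/8 s, in which the tool goes at most 62.5 mm and 10.7 degrees, less where a joint would pass 70% of its speed; a pose out of reach is approached as far as the arm can. A call with a gripper value outside its range is refused whole. The fingers move at their own pace and stop on an object; "newtons" is the grip in N (left out, the last holds). Time passes only in rows, so rows that do not move let the fingers close, or fill a call up. It gives the time, the measured TCP pose, the force and the opening at its end, in the units of the state.
- bot.get_obs(): the state, without advancing time (a new reading comes with each control period).
- vision.read_camera(name): name is "side" or "top"; returns (picture, depth): 480x640x3 uint8, red, green, blue; 480x640 float32, m along the optical axis (not along the pixel's ray), 0 where there is no reading.
- vision.calibration(name): a dict with "fx", "fy", "cx", "cy" (pixels), "R" (3x3) and "t" (3): a world point X has camera coordinates R X + t. Camera axes: x right, y down, z forward; pixel columns grow to the right and rows downward; lengths in m; the calibration is good to about 2 mm. A picture is of the moment at which its call begins. calibration takes no time and is no camera call.
- bot.hand_in(): hands the job in, once; it reports no verdict.
The state is a dict: "t": time; "q": joint angles; "joint_vel": joint speeds; "joint_torque": joint torques, N m; "eef_pos": TCP position; "tool_rot": TCP orientation; "contact_force": force on the tool from outside, world axes, zero at the start; "torque": the same for the moment, N m; "gripper_width": opening from 0.0 (shut) to 1.0 (fully open).
Only numpy, scipy, OpenCV 4.12 (cv2) and the standard library are available. Lean on these libraries where they do the work, as an engineer would, in place of code of your own. Each camera call takes 0.05 s, during which the arm holds its last target.

TASK

Prime the dosing pump on the bench with the tips of the closed fingers: first switch on the red rocker (mains) by pressing its raised, white-striped end right down, then the blue rocker (pump) in the same way, then press the green button fully down and keep it pressed: the program finishes while the fingers are still holding the green button down. Do not press the green button before both are on, leave the yellow rocker (heater) off, and leave the bottle, box, marker and tape roll round the console standing where they are.

Things in the scene. Friction and masses are not known exactly. Their poses are not given: they have to be found in the camera images.
- console: white console of the dosing pump, fixed to the bench, 170 (x) x 270 (y) x 45 mm high; origin under its centre, x pointing away from the robot over its depth, z up. Four control modules of the same size (black housings 72 x 46 mm, 10 mm high) stand on its deck in a row along its y, 60 mm apart, 20 mm in front of its centre: red, blue and yellow rocker and green button, in an order that changes. Behind them on the deck are a low round pump head, 17 mm high, and a flat display.
- red_rocker_on (a point): red (mains) rocker, a plain V-shaped paddle 60 x 34 mm (pivot axis along the console's y): point on the centre line of the top of its far (console +x) half, the half with the white stripe, 21 mm from the pivot and 9 mm from the paddle's far end. Off, this half slopes up by 0.32 rad and the point is 64.5 mm above the bench; on, the half is level and the point is 58 mm above the bench, 1 mm farther along console x. It moves with the paddle.
- blue_rocker_on (a point): blue (pump) rocker, a plain V-shaped paddle 60 x 34 mm (pivot axis along the console's y): point on the centre line of the top of its far (console +x) half, the half with the white stripe, 21 mm from the pivot and 9 mm from the paddle's far end. Off, this half slopes up by 0.32 rad and the point is 64.5 mm above the bench; on, the half is level and the point is 58 mm above the bench, 1 mm farther along console x. It moves with the paddle.
- yellow_rocker_on (a point): yellow (heater, stays off) rocker, a plain V-shaped paddle 60 x 34 mm (pivot axis along the console's y): point on the centre line of the top of its far (console +x) half, the half with the white stripe, 21 mm from the pivot and 9 mm from the paddle's far end. Off, this half slopes up by 0.32 rad and the point is 64.5 mm above the bench; on, the half is level and the point is 58 mm above the bench, 1 mm farther along console x. It moves with the paddle.
- green_top (a point): centre of the flat top of the green round push button, 34 mm across; 67 mm above the bench when released, 60 mm when fully pressed; it moves with the button.
- red_rocker (a joint): hinge angle of the red paddle, rad: 0 = off (far half raised, near half level), 0.32 = on (far half level); it starts at 0 to 0.03. Frictional hinge, it stays where it is left; about 2.5 N at the point red_rocker_on turns it, with end stops at both ends.
- blue_rocker (a joint): hinge angle of the blue paddle, rad: 0 = off (far half raised, near half level), 0.32 = on (far half level); it starts at 0 to 0.03. Frictional hinge, it stays where it is left; about 2.5 N at the point blue_rocker_on turns it, with end stops at both ends.
- yellow_rocker (a joint): hinge angle of the yellow paddle, rad: 0 = off (far half raised, near half level), 0.32 = on (far half level); it starts at 0 to 0.03. Frictional hinge, it stays where it is left; about 2.5 N at the point yellow_rocker_on turns it, with end stops at both ends. Must stay off.
- green_button (a joint): travel of the green button, m: 0 = released, 0.007 = fully down on its stop. Spring return: 1.5 N to start it, 5 N fully down; it springs back when let go.
- pink_bottle: loose pink-filled bottle with a white cap, 52 mm across, 100 mm tall, beside the console; origin under its centre. Leave alone.
- slide_box: loose green and white card box 35 x 86 x 29 mm beside the console; origin under its centre. Leave alone.
- marker: loose black-capped lab marker 124 mm long, 12 mm thick, lying in front of the console; origin under its centre, long axis y. Leave alone.
- tape_roll: loose roll of beige tape, 61 mm across, 19 mm high, lying behind the console; origin under its centre. Leave alone.

How it is judged:
By the outcome, as a careful person would: the job done as asked, in the order asked, and still so for the second after the job is handed in, while the arm keeps its last pose, push and grip.
It also fails if it takes over 32 s, if anything falls off the work surface, if the arm or the gripper's body presses on something with over 40 N, if the wrist force passes 120 N, or if a joint passes its speed limit or range.

## Working session

There is one attempt and no reset: what is moved stays moved. The work goes in short steps, Python scripts to look and compute and a tool call to move; the robot and the scene stay as the last step left them, time stands still between calls to the robot, and variables do not carry over. Pictures are saved under pics/ and viewed, and the job is handed in when it is done.

Besides the shell and the picture viewer there is one more tool, called as a command line: name --argument value ..., lists and objects as JSON in quotes. move_arm: Moves the arm, as the interface text tells. Its arguments: {"type":"object","properties":{"increments":{"type":"string"},"newtons":{"type":"number"}},"required":["increments"]}

```bash
mkdir -p pics; cat > h.py <<'E'
import numpy as np, cv2
from station import bot, vision
def snap(n,f):
    im,d=vision.read_camera(n); cv2.imwrite(f'pics/{f}.png',im[:,:,::-1]); np.savez(f'pics/{f}.npz',im=im,d=d); return im,d
def ray(n,u,v,z):
    c=vision.calibration(n); R=np.array(c['R']);t=np.array(c['t'])
    o=-R.T@t; r=R.T@np.array([(u-c['cx'])/c['fx'],(v-c['cy'])/c['fy'],1]); return o+r*(z-o[2])/r[2]
def pt(n,u,v,d):
    c=vision.calibration(n); R=np.array(c['R']);t=np.array(c['t'])
    return R.T@(np.array([(u-c['cx'])/c['fx']*d,(v-c['cy'])/c['fy']*d,d])-t)
E
python3 - <<'E'
from h import *
np.set_printoptions(precision=4,suppress=True)
snap('top','t0');snap('side','s0');print(bot.get_obs())
for n in('top','side'):
    c=vision.calibration(n);print(n,-np.array(c['R']).T@np.array(c['t']),np.array(c['R']))
E
```

```text
{'t': 0.1, 'q': array([ 1.1439,  0.4777,  0.0223,  1.5563, -0.0115,  1.1093, -0.0831]), 'joint_vel': array([ 0.0004, -0.0018,  0.0011, -0.0036,  0.0013,  0.    ,  0.0005]), 'joint_torque': array([  0.0049, -59.7759,   1.6139, -28.1955,   0.0129,   0.005 ,
        -0.    ]), 'eef_pos': array([ 0.2114, -0.6405,  0.2304]), 'tool_rot': array([-0.0008,  0.9873,  0.1587, -0.0002]), 'contact_force': array([-0.6246, -0.465 ,  0.0345]), 'torque': array([0.0256, 0.0212, 0.0657]), 'gripper_width': 0.9954536693577539}
top [ 0.3482 -0.0016  1.0525] [[ 0.027  -0.9996  0.0117]
 [-0.9842 -0.0286 -0.1747]
 [ 0.175  -0.0068 -0.9845]]
side [0.3997 0.9789 0.7197] [[-0.9895 -0.1434  0.0181]
 [-0.0922  0.53   -0.843 ]
 [ 0.1113 -0.8358 -0.5377]]
```

View pics/t0.png

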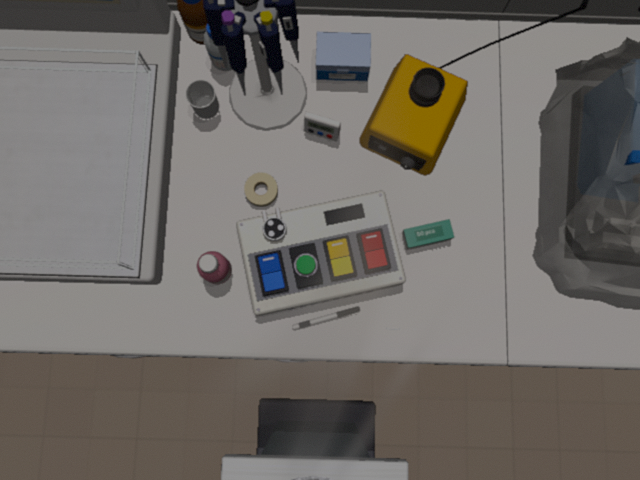

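View pics/s0.png

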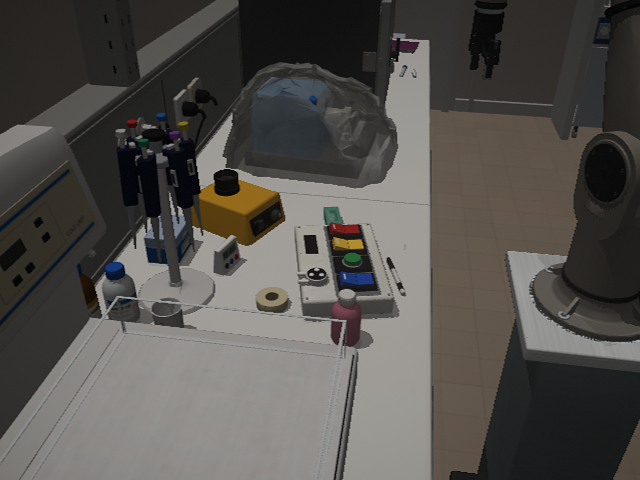

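The top view shows blue at (270,272), green at (306,265), yellow at (340,257) and red at (375,250). The console is slightly yawed, the stripes are on the far side, and the arm is out of frame at the lower right. Next I measure the points.

```bash
python3 - <<'E'
from h import *
np.set_printoptions(precision=4,suppress=True)
for n,f in(('top','t0'),('side','s0')):
    z=np.load(f'pics/{f}.npz');im,d=z['im'],z['d']; hsv=cv2.cvtColor(im,cv2.COLOR_RGB2HSV);H,S,V=cv2.split(hsv)
    roi=np.zeros(H.shape,bool)
    if n=='top': roi[190:315,235:405]=1
    else: roi[222:318,290:395]=1
    for c,m in(('red',(H<8)|(H>172)),('yellow',(H>18)&(H<32)),('green',(H>50)&(H<80)),('blue',(H>105)&(H<125))):
        m=(m&(S>130)&(V>60)&roi).astype(np.uint8)
        k,l,st,ce=cv2.connectedComponentsWithStats(m)
        i=1+np.argmax(st[1:,4]); 
        # use all pixels
        ys,xs=np.nonzero(m); 
        cnt=np.concatenate([p for p in cv2.findContours(m,cv2.RETR_EXTERNAL,cv2.CHAIN_APPROX_NONE)[0]])
        r=cv2.minAreaRect(cnt)
        zz=.067 if c=='green' else .058
        P=np.array([pt(n,x,y,d[y,x]) for x,y in zip(xs,ys)])
        print(n,c,len(xs),np.round(r[0],1),np.round(r[1],1),round(r[2],1),'rect->',ray(n,*r[0],zz),'cent',ray(n,xs.mean(),ys.mean(),zz),'depth med',np.median(P,0),np.percentile(P[:,2],[5,95]))
    b=(cv2.resize(im[190:315,235:405] if n=='top' else im[200:330,280:410],None,fx=4.5,fy=4.5,interpolation=cv2.INTER_CUBIC))
    cv2.imwrite(f'pics/z_{n}.png',b[:,:,::-1])
E
```

```text
top red 289 [374.4 249.3] [33.6 17.5] 78.3 rect-> [ 0.5068 -0.0929  0.058 ] cent [ 0.5063 -0.0979  0.058 ] depth med [ 0.5025 -0.0988  0.0592] [0.055  0.0661]
top yellow 639 [339.3 256.6] [35.3 19.6] 77.9 rect-> [ 0.4922 -0.0328  0.058 ] cent [ 0.4912 -0.033   0.058 ] depth med [ 0.4904 -0.0328  0.0588] [0.0549 0.066 ]
top green 261 [305.5 264.5] [17. 17.] 90.0 rect-> [0.4758 0.0245 0.067 ] cent [0.4759 0.0249 0.067 ] depth med [0.4762 0.0251 0.066 ] [0.0634 0.0691]
top blue 726 [271.1 271.8] [36.5 21. ] 78.7 rect-> [0.4628 0.083  0.058 ] cent [0.4614 0.0828 0.058 ] depth med [0.461  0.0822 0.0584] [0.0541 0.0652]
side red 236 [344. 228.] [10. 30.] 90.0 rect-> [ 0.5066 -0.0971  0.058 ] cent [ 0.5064 -0.0961  0.058 ] depth med [ 0.5053 -0.0898  0.061 ] [0.0576 0.0672]
side yellow 314 [347.5 243. ] [12. 31.] 90.0 rect-> [ 0.4925 -0.0396  0.058 ] cent [ 0.4935 -0.0359  0.058 ] depth med [ 0.4935 -0.0303  0.0605] [0.0569 0.0674]
side green 120 [352. 257.] [ 8. 16.] 90.0 rect-> [0.4767 0.0229 0.067 ] cent [0.4767 0.0231 0.067 ] depth med [0.4764 0.0253 0.0683] [0.0666 0.0706]
side blue 351 [356.  277.5] [13. 34.] 90.0 rect-> [0.4629 0.0768 0.058 ] cent [0.4623 0.0789 0.058 ] depth med [0.4612 0.0841 0.0608] [0.0571 0.0675]
```

View pics/z_top.png

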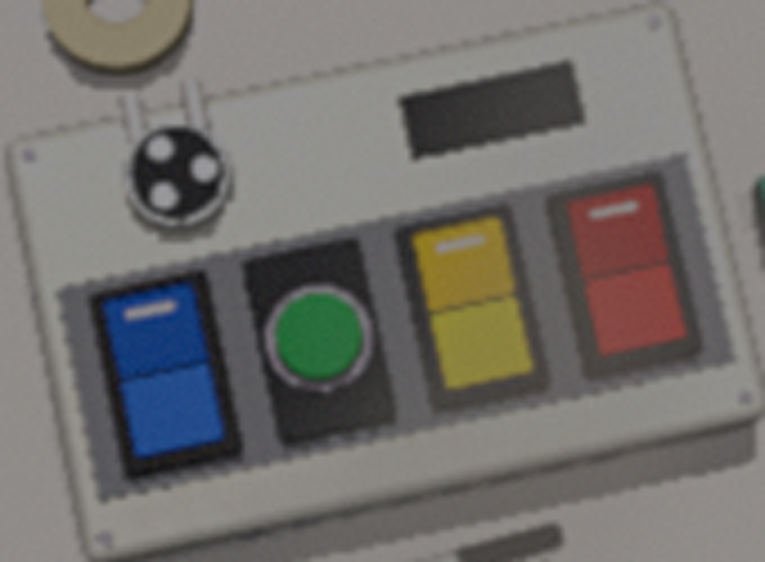

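```bash
python3 - <<'E'
from h import *
np.set_printoptions(precision=4,suppress=True)
c=dict(blue=(.4628,.083),green=(.4758,.0245),yellow=(.4922,-.0328),red=(.5065,-.093))
P=np.array(list(c.values()));k=np.array([1.5,.5,-.5,-1.5])*.06
a=(k[:,None]*P).sum(0)/(k@k); th=np.arctan2(-a[0],a[1]); print('len',np.hypot(*a),'yaw',th)
ex=np.array([np.cos(th),np.sin(th)]);ey=np.array([-ex[1],ex[0]])
for n,kk in zip(c,k):
    p=P.mean(0)+kk*ey; print(n,p,c[n],'on pt',p+.0205*ex)
for n,(x,y) in dict(red=(613,210),yellow=(460,243),blue=(150,310)).items(): print('stripe',n,ray('top',235+x/4.5,190+y/4.5,.066))
# console corners deck z .045
for x,y in((28,155),(655,22),(745,397),(103,540)): print(ray('top',235+x/4.5,190+y/4.5,.045))
E
```

```text
len 1.0059991440243763 yaw 0.2468671970652204
blue [0.4623 0.0827] (0.4628, 0.083) on pt [0.4822 0.0877]
green [0.477  0.0245] (0.4758, 0.0245) on pt [0.4969 0.0295]
yellow [ 0.4917 -0.0337] (0.4922, -0.0328) on pt [ 0.5115 -0.0287]
red [ 0.5063 -0.0918] (0.5065, -0.093) on pt [ 0.5262 -0.0868]
stripe red [ 0.5271 -0.0864  0.066 ]
stripe yellow [ 0.5127 -0.0284  0.066 ]
stripe blue [0.4837 0.0879 0.066 ]
[0.5461 0.1399 0.045 ]
[ 0.6066 -0.1037  0.045 ]
[ 0.4595 -0.1399  0.045 ]
[0.3981 0.1037 0.045 ]
```

move_arm --increments "0 20 40 0 0 0 -0.07; 0 20 40 0 0 0 0; 0 20 40 0 0 0 0; 0 20 40 0 0 0 0; 0 20 40 0 0 0 0; 0 20 40 0 0 0 0; 0 20 40 0 0 0 0; 0 20 40 0 0 0 0" --newtons 40

```text
t: 1.1
eef_pos: [0.3718, -0.3195, 0.2311]
tool_rot: [-0.0, 0.992, 0.124, -0.0]
contact_force: [-0.9, -0.1, 0.2]
gripper_width: 0.001
```

The stripes and corner screws agree with the module fit: yaw is about 0.247 and the red on-point is (0.526, -0.087).

move_arm --increments "0 22 33 -10 0 0 0; 0 22 33 -10 0 0 0; 0 22 33 -10 0 0 0; 0 22 33 -20 0 0 0; 0 22 33 -20 0 0 0; 0 22 33 -25 0 0 0; 0 22 34 -26 0 0 0; 0 0 0 0 0 0 0"

```text
t: 2.1
eef_pos: [0.5255, -0.0851, 0.1083]
tool_rot: [-0.001, 0.992, 0.127, -0.001]
contact_force: [-0.0, -0.1, 0.0]
gripper_width: 0.0
```

```bash
python3 - <<'E'
from h import *
a,_=snap('top','t1');b,_=snap('side','s1');print(bot.get_obs()['eef_pos'])
z=np.hstack([cv2.resize(a[170:320,230:410],(400,333)),cv2.resize(b[150:320,270:420],(378,333))]);cv2.imwrite('pics/c1.png',z[:,:,::-1])
E
```

```text
[ 0.52509509 -0.0890524   0.10986768]
```

View pics/c1.png

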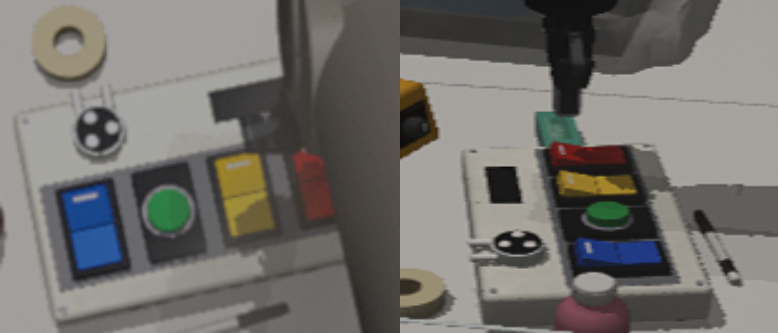

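The side crop shows the closed fingertips at (567,112), above the far half of red, so I descend.

move_arm --increments "0 1 2 -12 0 0 0; 0 0 0 -12 0 0 0; 0 0 0 -10 0 0 0; 0 0 0 -5 0 0 0; 0 0 0 -4 0 0 0; 0 0 0 -3 0 0 0; 0 0 0 -2 0 0 0; 0 0 0 -1 0 0 0"

```text
t: 3.2
eef_pos: [0.5274, -0.0869, 0.0617]
tool_rot: [0.0, 0.992, 0.124, 0.001]
contact_force: [0.8, -0.0, 1.3]
gripper_width: 0.002
```

move_arm --increments "0 0 0 -2 0 0 0; 0 0 0 -1 0 0 0; 0 0 0 -1 0 0 0; 0 0 0 -1 0 0 0; 0 0 0 0 0 0 0; 0 0 0 0 0 0 0; 0 0 0 0 0 0 0; 0 0 0 0 0 0 0"

```text
t: 4.2
eef_pos: [0.5267, -0.0871, 0.0577]
tool_rot: [0.0, 0.992, 0.124, 0.0]
contact_force: [-3.6, 0.7, 18.4]
gripper_width: 0.002
```

Red meets its stop at z = 57.7 mm with 18 N. I lift and cross to blue.

move_arm --increments "0 0 0 15 0 0 0; 0 0 0 20 0 0 0; 0 0 0 19 0 0 0; 0 -11 43 0 0 0 0; 0 -11 43 0 0 0 0; 0 -11 43 0 0 0 0; 0 -11 43 0 0 0 0; 0 0 2 0 0 0 0"

```text
t: 5.2
eef_pos: [0.4811, 0.0904, 0.1105]
tool_rot: [-0.001, 0.992, 0.127, -0.0]
contact_force: [0.1, -0.4, -0.8]
gripper_width: 0.0
```

```bash
python3 - <<'E'
from h import *
a,_=snap('top','t2');b,_=snap('side','s2');print(bot.get_obs()['eef_pos'])
z=np.hstack([cv2.resize(a[170:320,230:410],(400,333)),cv2.resize(b[180:320,280:410],(378,333))]);cv2.imwrite('pics/c2.png',z[:,:,::-1])
E
```

```text
[0.48217602 0.0868571  0.11031552]
```

View pics/c2.png

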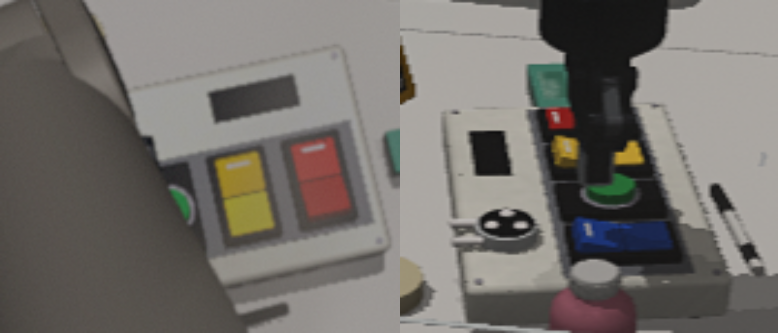

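In the top view the red shading has flipped: the far half at (315,155) is now bright, so red is on. Yellow is unchanged. Next is blue.

move_arm --increments "0 0 1 -12 0 0 0; 0 0 0 -12 0 0 0; 0 0 0 -10 0 0 0; 0 0 0 -6 0 0 0; 0 0 0 -4 0 0 0; 0 0 0 -3 0 0 0; 0 0 0 -2 0 0 0; 0 0 0 -1 0 0 0"

```text
t: 6.3
eef_pos: [0.4832, 0.0881, 0.0606]
tool_rot: [-0.0, 0.992, 0.124, 0.001]
contact_force: [1.2, -0.4, 2.6]
gripper_width: 0.0
```

move_arm --increments "0 0 0 -1 0 0 0; 0 0 0 -1 0 0 0; 0 0 0 -1 0 0 0; 0 0 0 -1 0 0 0; 0 0 0 0 0 0 0; 0 0 0 0 0 0 0; 0 0 0 0 0 0 0; 0 0 0 0 0 0 0"

```text
t: 7.3
eef_pos: [0.4829, 0.0882, 0.0578]
tool_rot: [0.0, 0.992, 0.124, 0.0]
contact_force: [-3.5, -0.8, 19.6]
gripper_width: 0.001
```

Blue also bottoms out at 57.8 mm with about 20 N. I lift and go above green.

move_arm --increments "0 0 0 15 0 0 0; 0 0 0 20 0 0 0; 0 0 0 24 0 0 0; 0 -3 -30 0 0 0 0; 0 -3 -30 0 0 0 0; 0 -1 -4 0 0 0 0; 0 0 0 0 0 0 0; 0 0 0 0 0 0 0"

```text
t: 8.3
eef_pos: [0.4756, 0.0252, 0.1154]
tool_rot: [-0.0, 0.992, 0.125, 0.0]
contact_force: [0.1, 0.1, 1.3]
gripper_width: 0.001
```

```bash
python3 - <<'E'
from h import *
a,_=snap('top','t3');b,_=snap('side','s3');print(bot.get_obs()['eef_pos'])
z=np.hstack([cv2.resize(a[170:320,230:410],(400,333)),cv2.resize(b[180:320,280:410],(378,333))]);cv2.imwrite('pics/c3.png',z[:,:,::-1])
E
```

```text
[0.47562881 0.02506961 0.11529043]
```

View pics/c3.png

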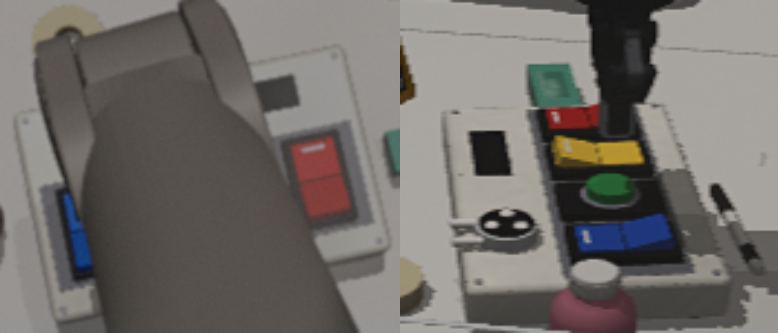

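The side crop shows blue's striped half at (600,238) level and its near half raised, so blue is on. Red is on, and yellow's far half at (575,152) is still raised, so yellow is off. Now I press green.

move_arm --increments "0 1 0 -12 0 0 0; 0 0 0 -12 0 0 0; 0 0 0 -12 0 0 0; 0 0 0 -7 0 0 0; 0 0 0 -5 0 0 0; 0 0 0 -4 0 0 0; 0 0 0 -3 0 0 0; 0 0 0 -1 0 0 0"

```text
t: 9.4
eef_pos: [0.4764, 0.024, 0.0599]
tool_rot: [0.0, 0.992, 0.124, -0.0]
contact_force: [-6.8, -0.7, 18.3]
gripper_width: -0.002
```

move_arm --increments "0 0 0 -1 0 0 0; 0 0 0 -1 0 0 0; 0 0 0 0 0 0 0; 0 0 0 0 0 0 0; 0 0 0 0 0 0 0; 0 0 0 0 0 0 0; 0 0 0 0 0 0 0; 0 0 0 0 0 0 0"

```text
t: 10.4
eef_pos: [0.4765, 0.024, 0.0596]
tool_rot: [0.001, 0.992, 0.124, 0.0]
contact_force: [-11.2, -1.4, 32.1]
gripper_width: -0.002
```

move_arm --increments "0 0 0 1 0 0 0; 0 0 0 0 0 0 0; 0 0 0 0 0 0 0; 0 0 0 0 0 0 0; 0 0 0 0 0 0 0; 0 0 0 0 0 0 0; 0 0 0 0 0 0 0; 0 0 0 0 0 0 0"

```text
t: 11.4
eef_pos: [0.4764, 0.024, 0.0598]
tool_rot: [0.0, 0.992, 0.124, 0.0]
contact_force: [-8.2, -1.2, 21.1]
gripper_width: 0.001
```

```bash
python3 - <<'E'
from h import *
a,_=snap('top','t4');b,_=snap('side','s4');o=bot.get_obs();print(o['eef_pos'],o['contact_force'])
z=np.hstack([cv2.resize(a[170:340,190:460],(420,265)),cv2.resize(b[180:350,260:410],(378,428))[:265]]);cv2.imwrite('pics/c4.png',z[:,:,::-1])
E
```

```text
[0.47646605 0.0240073  0.05979872] [-7.8655375  -0.34467999 21.30635419]
```

View pics/c4.png

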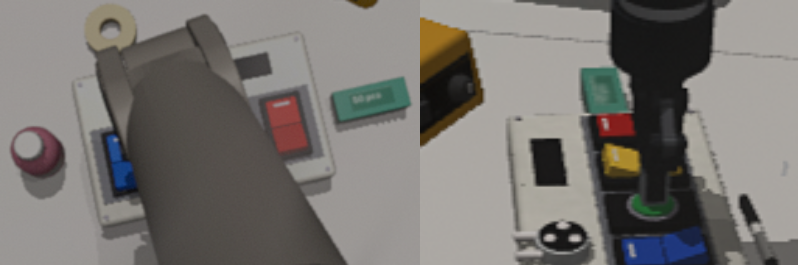

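View pics/s4.png

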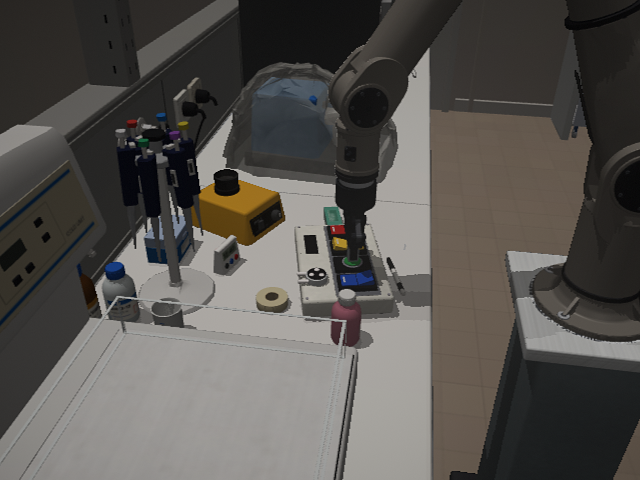

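The fingers are on the green button at (352,262) and it is pressed flush. Bottle, box, marker and tape are where they were, and blue and red are on. I hand in now.

```bash
python3 -c "
from station import bot
print(bot.hand_in()); print(bot.get_obs()['eef_pos'])"
```

```text
the job is handed in; nothing more can be done
None
the job is handed in; nothing more can be done
```

The pump is primed: I switched on red, then blue, then pressed the green button, and handed in at about 11.5 s with the fingers still holding it down.

- **Rockers:** red and blue each reached their stop, with the fingertips at about 57.7 mm and 18–20 N. The pictures showed both flipped on.
- **Green button:** at hand-in the tip was at 59.8 mm with 21 N, so it is on its stop. The force briefly read 32 N, so I backed off 1 mm.
- **Left alone:** the side view showed yellow still off (partly hidden by the fingers at the end). The bottle, box, marker and tape roll appear unmoved; I compared them by eye and did not measure.

None of the checks disagreed, but I could not read the joint angles directly.

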